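# Change over the slide scanner and set its lever to RUN

### The arm

A 7-joint arm with a two-finger parallel gripper is mounted at the origin on the work surface. World frame = base frame: x ahead of the robot, y to its left, z up, the work surface at z = 0. Lengths are in mm, angles in rad, forces in N, time in s.
With the tool pointing down it reaches from about 400 to 875 mm from the base axis. Payload 4.4 kg.
Tool frame: the origin (TCP) lies on the centre line of the jaws, within the pads' length; the fingertips stand 25 mm ahead of it and the grasp point (between the pads) lies 6 mm ahead of it (ctrl.finger_overhang is the distance from the TCP to the fingertips, in mm); z points along the fingers, y is the line along which they close (so a half turn about z gives the same grasp; the last joint's range is limited). The gripper opens to 85 mm and grips with 20 to 120 N. Pads are 22 mm wide; open, the fingers measure 114 mm over their backs; the gripper's body (76 mm by 85 mm) begins 54 mm behind the grasp point. The pads swing forward as they close: fully open they stand 13 mm farther back than shut.
Start: joints at [1.231, 0.628, 0.038, 1.517, -0.027, 0.996, -0.02], TCP at [175.781, -625.794, 256.313] pointing down, gripper open.
Joint ranges: [-3.06, 3.06], [-0.37, 2.12], [-1.25, 1.32], [0.18, 2.47], [-1.1, 4.24], [0.23, 1.98], [-2.94, 2.94]. Speed limits (rad/s): [2.57, 2.57, 3.14, 3.14, 3.14, 3.14, 3.14].

### API

Orientations are given as [roll, pitch, yaw] about the fixed x, y, z axes, in that order (R = Rz(yaw) Ry(pitch) Rx(roll)).
In Python, from cell import ctrl gives the robot as it stands. The module is installed in compiled form; this text tells all that it offers.
- The arm moves only by the tool play_rows, never from a script. Its argument "targets" is a list of rows, each a list of 5 numbers: the closure, from 0 (fully open) to 1 (shut), then the shift along the tool's x, y, z in cm, then the turn about the tool's z in degrees. In form: [[gripper, dx, dy, dz, spin], ...]. A call has 1 to 10 rows; each row is the pose to reach, as a shift and turn from the pose commanded when the call began, along the tool's axes at that moment; what a row does not reach only later rows make up. A row lasts 1/10 s, in which the tool goes at most 50 mm and 8.59 degrees, less where a joint would pass 70% of its speed; a pose out of reach is approached as far as the arm can. A call with a gripper value outside its range is refused whole. The fingers move at their own pace and stop on an object; the grip force is fixed at half the most. Time passes only in rows, so rows that repeat a pose let the fingers close. It gives the time, the measured TCP pose, the force, the opening and the grip force at its end, in the units of the state.
- ctrl.read_state(): the state, without advancing time (a new reading comes with each control period).
- ctrl.get_image(name): name is "side" or "top"; returns (picture, depth): 400x640x3 uint8, red, green, blue; 400x640 float32, mm along the optical axis (not along the pixel's ray), 0 where there is no reading.
- ctrl.calibration(name): a dict with "vfov" (degrees; the focal length in pixels is half the picture's height over the tangent of half this angle, whatever the lens; pixels are square), "cx", "cy" (the principal point, pixels), "extrinsics" (4x4, takes a point from camera to world coordinates). Camera axes: x right, y down, z forward; pixel columns grow to the right and rows downward; lengths in mm; the calibration is good to about 2 mm. A picture is of the moment at which its call begins. calibration takes no time and is no camera call.
- ctrl.finish_job(): hands the job in; it is judged then, once.
Trained networks look in the newest picture that a camera, given by its name, has taken for a name from the list of things; names that differ only in an ending like _2 or _b are one class to them, and where a whole thing is asked for, a point or a joint stands for the part that bears it (a point fixed in the world has none). Each returns a list of dicts, best first, with "confidence" (0 to 1); they miss things now and then, are a little off and sometimes report something else, mostly with a low value. They report only what shows in the picture. A call takes as long as a camera call. They do not tell look-alikes from the thing itself.
- ctrl.search_frame(camera, name): "bbox" ([left, top, right, bottom] in pixels, round what is visible of it).
- ctrl.trace(camera, name): "pixels" (400x640 bool, what is visible of it) and "bbox" ([left, top, right, bottom] in pixels, round what is visible of it).
The state is a dict: "clock": time; "qpos": joint angles; "qd": joint speeds; "tau": joint torques, N m; "eef_pos": TCP position; "tool_rot": TCP orientation; "force": force on the tool from outside, world axes, zero at the start; "torque": the same for the moment, N m; "width": finger opening in mm; "gripper_force": force on a finger pad.
Only numpy, scipy, OpenCV 4.12 (cv2) and the standard library are available. Lean on these libraries where they do the work, as an engineer would, in place of code of your own. Each camera call takes 0.05 s, during which the arm holds its last target. There are 200 camera calls.

### The job

Change over the slide scanner: throw the dock's lever into its LOAD notch (white bar, leaning to the robot) so that the gate drops, slide out the scanned carriers that stand in the dock's lanes and lay them flat in the grey out-tray, and slide every carrier that lies on the bench, glass end first, into a lane of its own until it clicks fully home. When all that is done, throw the lever into the RUN notch (white dot, upright) to close the gate behind them. Do not disturb the oil bottle, the spare objective or the dish.

Things in the scene. Friction and masses are not known exactly. Their poses are not given: they have to be found in the camera images.
- carrier1_grip (a point): Slide carrier (may be absent; all alike, 0.1 to 0.2 kg): aluminium plate 116 (x) x 44 x 5 mm, grey deck 30 mm wide on it to 10 mm height with a glass slide, and at its tail a steel grip tab 20 (x) x 14 (y) mm rising to 48 mm. Point: in the tab, 34 mm above the underside; pinch it there across y. +x towards the glass: front end 100 mm ahead, tail end 16 mm behind this point.
- carrier2_grip (a point): Slide carrier (may be absent; all alike, 0.1 to 0.2 kg): aluminium plate 116 (x) x 44 x 5 mm, grey deck 30 mm wide on it to 10 mm height with a glass slide, and at its tail a steel grip tab 20 (x) x 14 (y) mm rising to 48 mm. Point: in the tab, 34 mm above the underside; pinch it there across y. +x towards the glass: front end 100 mm ahead, tail end 16 mm behind this point.
- carrier3_grip (a point): Slide carrier (may be absent; all alike, 0.1 to 0.2 kg): aluminium plate 116 (x) x 44 x 5 mm, grey deck 30 mm wide on it to 10 mm height with a glass slide, and at its tail a steel grip tab 20 (x) x 14 (y) mm rising to 48 mm. Point: in the tab, 34 mm above the underside; pinch it there across y. +x towards the glass: front end 100 mm ahead, tail end 16 mm behind this point.
- scanned1_grip (a point): Scanned slide carrier (may be absent), exactly like the others, but it starts home in the left lane of the dock. The same grip point and axes as for carrier1_grip. Its way out is straight back along -x, 125 mm to be free of the lane, and then up.
- scanned2_grip (a point): Scanned slide carrier (may be absent), exactly like the others, but it starts home in the middle lane of the dock. The same grip point and axes as for carrier1_grip. Its way out is straight back along -x, 125 mm to be free of the lane, and then up.
- scanned3_grip (a point): Scanned slide carrier (may be absent), exactly like the others, but it starts home in the right lane of the dock. The same grip point and axes as for carrier1_grip. Its way out is straight back along -x, 125 mm to be free of the lane, and then up.
- tray_in (a point): Middle of the inner floor of the grey out-tray, fixed to the bench, elsewhere each time: inside 150 (x) x 130 (y) mm, walls 5 mm thick, rim 14 mm above the bench, floor 5 mm above the bench. Two carriers lie flat in it side by side, along x at about y = +33 and -33 mm, each grip point 34 mm above the floor.
- dock: Black loading dock, fixed, elsewhere each time. Origin: centre of the underside of its base plate (250 x 205 mm); +x the sliding direction, +y left. Three lanes along x at y = +64, 0, -64 mm, floor 20 mm above the bench, end stop at x = +113 mm; a white housing 50 mm high beyond, to x = 237 mm. A carrier rides glass end first, its tab at the near side.
- apron (a point): Middle of the open apron, at lane floor height, axes as the dock's, 66 mm before the dock's centre. The apron reaches from 59 mm before to 54 mm beyond this point, then comes the gate bar. Set a carrier down flat here in line with a lane, its grip point about 42 mm before this point (front end short of the gate), then slide it in along +x.
- lane1_home (a point): Where the grip point of a carrier stands when it is fully home in the left (+y) lane, 34 mm above the lane floor, 121 mm farther along x than when set down on the apron. +x is the sliding direction. The channel is 47 mm wide, its mouth flared to about 58 mm; lips (7 to 10 mm above the floor) overhang the carrier's plate, so it can only be slid in.
- lane2_home (a point): The same for the middle lane. In each lane, over the last 13 mm two sprung balls rub on the carrier's edges (about 4 to 8 N to push it in), then click into notches in the edges as its front meets the end stop; pulling it out takes some 4 N.
- lane3_home (a point): The same for the right (-y) lane.
- lever (a joint): Lever at the right of the dock, rad: 0 upright, positive leaning away from the robot (dock +x), range -0.75 to 0.75. A sprung detent draws it into the nearest of three notches: -0.6 LOAD (towards the robot, white bar), 0 RUN (upright, white dot), +0.6 PARK (away, unmarked), with crests at -0.3 and 0.3; about 3 to 6 N at the knob moves it.
- lever_knob (a point): Centre of the lever's black ball knob, 26 mm in diameter, 85 mm from the pivot; rod below it 10 mm thick. Can be pinched from above and led along its arc; turns freely in the fingers. The quadrant plates end 41 mm short of it.
- lever_pivot (a point): Axis of the lever (along dock y), 50 mm above the bench, axes as the dock's; the knob moves in the x-z plane about it. Around it a grey housing 120 (x) x 56 (y) x 50 mm high and two notched quadrant plates of 44 mm radius.
- gate (a joint): Height (m) of the steel gate bar across the three lanes, just behind carriers that are home; moved by the lever: -0.008 at LOAD (sunk 1 mm below the lane floor, lanes open), 0 at RUN (stands 7 mm above the floor), +0.008 at PARK. It blocks the lanes unless the lever is in LOAD.
- oil_bottle: Small bottle of immersion oil, 32 mm across, 70 mm high, origin at underside; leave it alone.
- objective: Spare metal objective standing on the bench, 34 mm across, 58 mm high, origin at underside; leave it alone.
- petri_dish: Closed clear dish, 90 mm across, 16 mm high, origin at underside; leave it alone.
There are look-alikes about, which are no part of the job. What is shaped like the part that bears carrier1_grip but red or yellow is not meant. What is shaped like the part that bears carrier2_grip but yellow is not meant.

How it is judged (in metres and radians):
On the way, in this order (a step that is already met when the one before it is completed fails the run):
1. the lever is in the LOAD notch (value of joint lever below -0.48 rad), for 0.3 s.
2. the scanned carriers lie in the tray and every other carrier is fully home in a lane (x of apron in the frame of carrier1_grip below 0 m and (distance between carrier1_grip and lane1_home below 0.006 m or distance between carrier1_grip and lane2_home below 0.006 m or distance between carrier1_grip and lane3_home below 0.006 m) and x of apron in the frame of carrier2_grip below 0 m and (distance between carrier2_grip and lane1_home below 0.006 m or distance between carrier2_grip and lane2_home below 0.006 m or distance between carrier2_grip and lane3_home below 0.006 m) and x of apron in the frame of carrier3_grip below 0 m and (distance between carrier3_grip and lane1_home below 0.006 m or distance between carrier3_grip and lane2_home below 0.006 m or distance between carrier3_grip and lane3_home below 0.006 m) and x of scanned1_grip in the frame of tray_in between -0.07 and 0.07 m and y of scanned1_grip in the frame of tray_in between -0.062 and 0.062 m and z of each of scanned1_grip, scanned2_grip, scanned3_grip in the frame of tray_in below 0.04 m and angle between each of scanned1_grip, scanned2_grip, scanned3_grip's own z axis and vertical below 0.12 rad and x of scanned2_grip in the frame of tray_in between -0.07 and 0.07 m and y of scanned2_grip in the frame of tray_in between -0.062 and 0.062 m and x of scanned3_grip in the frame of tray_in between -0.07 and 0.07 m and y of scanned3_grip in the frame of tray_in between -0.062 and 0.062 m and value of joint lever below -0.48 rad), for 0.2 s.
3. the lever is in the RUN notch with all carriers in place (x of apron in the frame of carrier1_grip below 0 m and (distance between carrier1_grip and lane1_home below 0.006 m or distance between carrier1_grip and lane2_home below 0.006 m or distance between carrier1_grip and lane3_home below 0.006 m) and x of apron in the frame of carrier2_grip below 0 m and (distance between carrier2_grip and lane1_home below 0.006 m or distance between carrier2_grip and lane2_home below 0.006 m or distance between carrier2_grip and lane3_home below 0.006 m) and x of apron in the frame of carrier3_grip below 0 m and (distance between carrier3_grip and lane1_home below 0.006 m or distance between carrier3_grip and lane2_home below 0.006 m or distance between carrier3_grip and lane3_home below 0.006 m) and x of scanned1_grip in the frame of tray_in between -0.07 and 0.07 m and y of scanned1_grip in the frame of tray_in between -0.062 and 0.062 m and z of each of scanned1_grip, scanned2_grip, scanned3_grip in the frame of tray_in below 0.04 m and angle between each of scanned1_grip, scanned2_grip, scanned3_grip's own z axis and vertical below 0.12 rad and x of scanned2_grip in the frame of tray_in between -0.07 and 0.07 m and y of scanned2_grip in the frame of tray_in between -0.062 and 0.062 m and x of scanned3_grip in the frame of tray_in between -0.07 and 0.07 m and y of scanned3_grip in the frame of tray_in between -0.062 and 0.062 m and value of joint lever between -0.12 and 0.12 rad), for 0.5 s.
At the end, for the whole second after the job is handed in: Every scanned carrier lies flat in the out-tray (grip point over its floor, at most 40 mm above it, tilt under 0.12 rad); every other carrier is home in a lane, glass end inwards (grip point within 6 mm of a home point); the lever rests in the RUN notch (within 0.12 rad of upright) (all of step 3 and velocity of joint lever between -0.1 and 0.1 rad/s); the robot touches nothing.
It fails at once if the oil bottle is moved more than 30 mm or knocked over (distance of oil_bottle from where it was at the start of the episode above 0.03 m or angle between oil_bottle's own z axis and vertical above 0.5 rad).
It fails at once if the objective is moved more than 30 mm or knocked over (distance of objective from where it was at the start of the episode above 0.03 m or angle between objective's own z axis and vertical above 0.5 rad).
It fails at once if the petri dish is moved more than 30 mm or knocked over (distance of petri_dish from where it was at the start of the episode above 0.03 m or angle between petri_dish's own z axis and vertical above 0.5 rad).
Of carrier1, carrier2, carrier3 only 2 to 3 are there at a start; the rules pass over those that are not, and their reading is None.
Of scanned1, scanned2, scanned3 only 1 to 2 are there at a start; the rules pass over those that are not, and their reading is None.
At some moment in a run one of carrier1, carrier2, carrier3 may be knocked a few centimetres aside while the robot is not near it.
Once in a run the grip may slacken for a moment while it holds something.
It also fails if it takes over 208 s, if anything falls off the work surface, if the arm or the gripper's body presses on something with over 40 N, if the wrist force passes 120 N, or if a joint passes its speed limit or range.

## Working session

There is one attempt and no reset: what is moved stays moved. The work goes in short steps, Python scripts to look and compute and a tool call to move; the robot and the scene stay as the last step left them, time stands still between calls to the robot, and variables do not carry over. Pictures are saved under pics/ and viewed, at most 14 in all, crops included, and the job is handed in when it is done.

Besides the shell and the picture viewer there is one more tool, called after ">>>" by a JSON object that holds its "api" and its "payload". play_rows: Moves the arm, as the interface text tells. Its arguments: {"type":"object","properties":{"targets":{"type":"array"}},"required":["targets"]}

```bash
mkdir -p pics; cat > h.py <<'E'
import numpy as np,cv2
from cell import ctrl
from scipy.spatial.transform import Rotation as R
def pts(cam,d):
    c=ctrl.calibration(cam);f=200/np.tan(np.radians(c["vfov"]/2))
    v,u=np.mgrid[0:400,0:640]
    P=np.stack([(u-c["cx"])/f*d,(v-c["cy"])/f*d,d],-1)
    E=np.array(c["extrinsics"]);return P@E[:3,:3].T+E[:3,3]
def save(im,n,box=None,s=1):
    im=im[...,::-1]
    if box: im=im[box[1]:box[3],box[0]:box[2]]
    cv2.imwrite(n,cv2.resize(np.ascontiguousarray(im),None,fx=s,fy=s,interpolation=cv2.INTER_CUBIC))
E
python3 - <<'E'
from h import *
for c in("top","side"):
    im,d=ctrl.get_image(c);save(im,f"pics/{c}0.png",s=1.25);np.savez(c+"0.npz",im=im,d=d)
    P=pts(c,d);print(c,np.array(ctrl.calibration(c)["extrinsics"]).round(2).tolist())
    for n in("carrier1_grip","dock","lever","oil_bottle","objective","petri_dish","lever_knob","tray_in"):
        try:
            for r in ctrl.trace(c,n):
                m=r["pixels"]&(d>0);q=P[m];print(n,round(r["confidence"],2),[int(x) for x in r["bbox"]],np.median(q,0).round(),q.min(0).round(),q.max(0).round())
        except Exception as e: print(n,e)
print(ctrl.read_state())
E
```

```text
top [[-0.02, -1.0, 0.09, 418.27], [-1.0, 0.02, -0.01, 10.68], [0.01, -0.09, -1.0, 1253.43], [0.0, 0.0, 0.0, 1.0]]
carrier1_grip 0.91 [246, 96, 285, 131] [798. 148.  11.] [746.  95.  -6.] [854. 202.  54.]
carrier1_grip 0.76 [268, 259, 309, 286] [333.  86.  11.] [297.  29.   0.] [367. 144.  54.]
carrier1_grip 0.73 [259, 147, 284, 189] [635. 132.  10.] [574.  99.  -5.] [694. 165.  52.]
dock 0.84 [303, 96, 416, 225] [ 629. -105.   31.] [ 458. -296.   -7.] [837.  32. 136.]
lever 0.58 [305, 93, 418, 228] [ 627. -105.   31.] [ 455. -296.   -5.] [845.  35. 136.]
lever 0.48 [404, 160, 420, 193] [ 594. -251.   84.] [ 550. -296.    1.] [ 627. -239.  136.]
oil_bottle 0.43 [166, 225, 182, 233] [457. 399.  47.] [445. 390.  18.] [470. 411.  75.]
objective 0.58 [448, 254, 455, 263] [ 368. -369.   47.] [ 349. -387.    1.] [ 384. -359.   65.]
petri_dish 0.81 [455, 182, 489, 214] [ 540. -433.   16.] [ 495. -486.   -5.] [ 585. -389.   24.]
lever_knob 0.73 [406, 160, 419, 198] [ 588. -249.   80.] [ 540. -296.   -5.] [ 651. -238.  136.]
lever_knob 0.73 [165, 224, 180, 235] [458. 400.  46.] [442. 390.   7.
[... 1681 characters left out ...]
 'qpos': array([ 1.23121826,  0.62838884,  0.03849361,  1.51738408, -0.02697768,
        0.99629397, -0.01999271]), 'qd': array([ 4.59431494e-04,  2.02324383e-03,  5.93693588e-04, -1.57333746e-04,
       -6.42670291e-05, -9.56179373e-04, -6.57220001e-04]), 'tau': array([ 5.27840693e-04, -5.63275945e+01,  1.22511450e+00, -1.93788975e+01,
        1.08309111e-02,  1.36595936e-03, -1.71556695e-05]), 'eef_pos': array([ 175.77106665, -625.80888316,  256.32565541]), 'tool_rot': array([ 3.14154926e+00, -2.29622194e-05,  2.73778014e-01]), 'force': array([ 0.46626726, -0.04895259,  0.2243206 ]), 'torque': array([-0.01137643,  0.03181883,  0.01419756]), 'gripper_force': 0.0, 'width': 85.24774481917609}
```

View pics/top0.png

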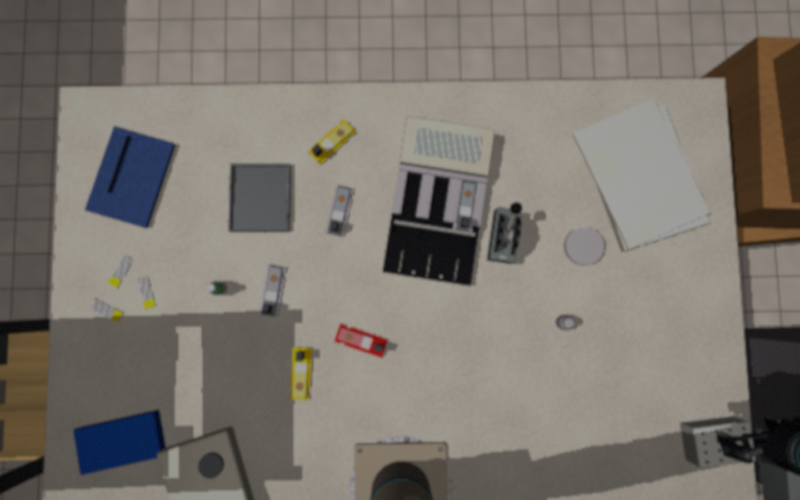

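View pics/side0.png

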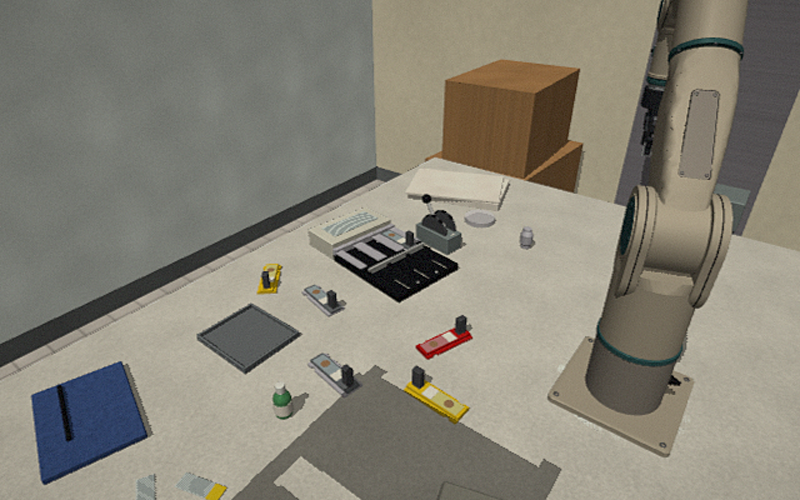

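Top picture: grey carriers at about (340,210) and (272,289), both with their tabs towards the robot. The red one and two yellow ones are look-alikes. One scanned carrier stands in the right lane (467,203), and the lever knob at (516,208) leans away, which is PARK. The side picture agrees. Next I measure poses.

```bash
cat >> h.py <<'E'
def carriers(cam,im,d,zlo=0,minpx=25):
    """tabs: blobs of points 30-56 above zlo; plate axis from neighbours"""
    P=pts(cam,d); hsv=cv2.cvtColor(im,cv2.COLOR_RGB2HSV); return P,hsv
def tab(P,c,zlo,r=28):
    m=(np.hypot(P[...,0]-c[0],P[...,1]-c[1])<r)&(P[...,2]>zlo+43)&(P[...,2]<zlo+56)
    q=P[m];return q.mean(0).round(1),np.ptp(q[:,:2],axis=0).round(1),len(q)
E
python3 - <<'E'
from h import *
T=np.load("top0.npz");S=np.load("side0.npz")
Pt=pts("top",T["d"]);Ps=pts("side",S["d"])
def top_px(u,v): return Pt[int(v/1.25),int(u/1.25)]
for n,(u,v) in dict(g1=(335,230),g2=(268,308),s=(466,222),knob=(516,208),redtab=(383,347)).items():
    c=top_px(u,v);print(n,c.round())
def rect(q): 
    (c,s,a)=cv2.minAreaRect(q[:,:2].astype(np.float32));return np.round(c,1),np.round(s,1),round(a,2)
# carriers on bench
for n,(u,v) in dict(g1=(340,210),g2=(272,289)).items():
    c=top_px(u,v)
    for cam,P in(("top",Pt),("side",Ps)):
        near=np.hypot(P[...,0]-c[0],P[...,1]-c[1])<90
        low=near&(P[...,2]>4)&(P[...,2]<16);hi=near&(P[...,2]>30)&(P[...,2]<60);tp=near&(P[...,2]>44)&(P[...,2]<54)
        cc,lab=cv2.connectedComponents((low|hi).astype(np.uint8))
        k=np.bincount(lab[(low|hi)]).argmax();low&=lab==k;hi&=lab==k;tp&=lab==k
        h=P[hi].mean(0);l=P[low]
        w=np.linalg.svd(l[:,:2]-l[:,:2].mean(0),full_matrices=False)[2][0];w=w*np.sign((l.mean(0)-h)[:2]@w)
        print(n,cam,"tab",h.round(1),"top",P[tp].mean(0).round(1),tp.sum(),rect(l),"svdyaw",np.degrees(np.arctan2(w[1],w[0])).round(1))
# dock, tray
near=(abs(Pt[...,0]-650)<230)&(Pt[...,1]>-225)&(Pt[...,1]<60)
for lo,hi in((10,60),(40,56),(12,30)):
    m=near&(Pt[...,2]>lo)&(Pt[...,2]<hi)
    m=cv2.morphologyEx(m.astype(np.uint8),cv2.MORPH_OPEN,np.ones((5,5)))
    n,lab,st,_=cv2.connectedComponentsWithStats(m);k=1+st[1:,4].argmax()
    print("dock",lo,rect(Pt[lab==k]))
for cam,P in(("top",Pt),("side",Ps)):
    n=(abs(P[...,0]-668)<110)&(abs(P[...,1]-318)<95)&(P[...,2]>9)&(P[...,2]<22)
    print("tray",cam,rect(P[n]))
    n=(abs(P[...,0]-610)<90)&(abs(P[...,1]+130)<50)&(P[...,2]>58)&(P[...,2]<76);q=P[n];print("scan tab",q.mean(0).round(1),len(q))
    n=(abs(P[...,0]-610)<50)&(abs(P[...,1]+250)<40)&(P[...,2]>105)&(P[...,2]<145);q=P[n];print("knob",q.mean(0).round(1),q.max(0).round(),q.min(0).round())
    n=(abs(P[...,0]-560)<120)&(P[...,1]<-215)&(P[...,1]>-330)&(P[...,2]>42)&(P[...,2]<58);print("leverhousing",rect(P[n]))
E
```

```text
g1 [583. 139.  29.]
g2 [410. 288.  47.]
s [ 592. -153.   70.]
knob [ 611. -251.  132.]
redtab [320.  34.  47.]
g1 top tab [593.  141.   46.7] top [593.4 141.3  48.4] 37 (array([634.8, 131.3]), array([ 53.5, 127.2]), 77.87) svdyaw -11.9
g1 side tab [589.5 145.9  42.2] top [590.4 144.6  47.1] 32 (array([632.8, 134.7]), array([ 44.7, 118.3]), 77.88) svdyaw -14.2
g2 top tab [409.4 292.6  46.8] top [409.5 293.6  48.7] 40 (array([449.5, 288. ]), array([ 48. , 119.2]), 82.15) svdyaw -7.2
g2 side tab [405.2 297.6  42. ] top [407.4 296.4  46.9] 48 (array([449. , 288.8]), array([ 44.9, 118.7]), 80.84) svdyaw -12.0
dock 10 (array([649.4, -98.7]), array([205.4, 362.8]), 80.0)
dock 40 (array([ 772.4, -120.4]), array([204.9, 111.5]), 80.45)
dock 12 (array([527. , -77.1]), array([205.5, 114.2]), 79.82)
tray top (array([658.3, 318.7]), array([144.7, 180.2]), 89.21)
scan tab [ 594.7 -153.5   67.3] 42
knob [ 610.7 -252.4  127.1] [ 626. -241.  136.] [ 596. -265.  105.]
leverhousing (array([ 566.1, -245.5]), array([ 55.2, 120. ]), 80.33)
tray side (array([667.1, 318.8]), array([142.5, 166.8]), 88.41)
scan tab [ 592.1 -149.9   64.8] 28
knob [ 607.  -247.4  121.6] [ 621. -239.  134.] [ 595. -262.  106.]
leverhousing (array([ 564.8, -238.2]), array([125.9,  46. ]), 0.17)
```

```bash
cat > plan.py <<'E'
import sys,json
from h import *
# usage: plan.py yawdeg x,y,z x,y,z ...   (TCP targets) -> dx dy dz (cm) in present tool axes, spin (deg)
def plan(yaw,targets):
    s=ctrl.read_state();M=R.from_euler("xyz",s["tool_rot"]);p=np.array(s["eef_pos"])
    cy=np.degrees(s["tool_rot"][2]);sp=(cy-yaw+90)%180-90
    print("now",p.round(1),"rot",np.degrees(s["tool_rot"]).round(2),"w",round(s["width"],1),"F",np.round(s["force"],1),"t",round(s["clock"],2),"spin",round(sp,1))
    for t in targets:
        v=np.array(t)-p;print(t,(M.inv().apply(v)/10).round(2),"n",int(np.ceil(np.linalg.norm(v)/50)))
if __name__=="__main__":
    plan(float(sys.argv[1]),[list(map(float,a.split(","))) for a in sys.argv[2:]])
E
python3 plan.py -10 400,-440,256 612.5,-253,200 612.5,-253,126
```

```text
now [ 175.8 -625.8  256.3] rot [180.    -0.    15.69] w 85.2 F [ 0.5 -0.   0.2] t 0.9 spin 25.7
[400.0, -440.0, 256.0] [ 26.61 -11.83   0.03] n 6
[612.5, -253.0, 200.0] [ 52.13 -24.08   5.63] n 12
[612.5, -253.0, 126.0] [ 52.13 -24.09  13.03] n 12
```

>>> {"api": "play_rows", "payload": {"targets": [[0.3,4.4,-2,0,5],[0.3,8.8,-4,0,10],[0.3,13.2,-6,0,15],[0.3,17.6,-8,0,20],[0.3,22,-10,0,25.7],[0.3,26.4,-12,0,25.7],[0.3,30.8,-14.2,0,25.7],[0.3,35.2,-16.2,0,25.7],[0.3,39.6,-18.2,0,25.7],[0.3,43,-19.9,2,25.7]]}}

```text
clock: 1.9
eef_pos: [540.3, -316.2, 238.7]
tool_rot: [3.141, -0.007, -0.172]
force: [1.0, -1.0, -0.3]
width: 59.6
gripper_force: 0.0
```

```bash
python3 plan.py -10 612.5,-253,180 612.5,-253,126
```

```text
now [ 540.3 -316.2  238.7] rot [179.95  -0.39  -9.86] w 59.6 F [ 1.  -1.  -0.3] t 1.9 spin 0.1
[612.5, -253.0, 180.0] [ 5.99 -7.46  5.91] n 3
[612.5, -253.0, 126.0] [ 5.95 -7.47 11.3 ] n 3
```

>>> {"api": "play_rows", "payload": {"targets": [[0.3,2,-2.5,2,0],[0.3,4,-5,4,0],[0.3,6,-7.4,5.8,0],[0.3,6,-7.4,5.8,0],[0.3,6,-7.4,5.8,0]]}}

```text
clock: 2.4
eef_pos: [608.0, -254.7, 177.6]
tool_rot: [-3.142, 0.001, -0.173]
force: [0.4, -0.4, 0.6]
width: 59.9
gripper_force: 0.0
```

```bash
python3 plan.py -10 612.5,-253,180 612.5,-253,126
python3 - <<'E'
from h import *
im,d=ctrl.get_image("side");save(im,"pics/side1.png",(290,90,410,210),5)
P=pts("side",d)
E
```

```text
now [ 608.  -254.7  177.6] rot [-1.8e+02  8.0e-02 -9.9e+00] w 59.9 F [ 0.4 -0.4  0.6] t 2.4 spin 0.1
[612.5, -253.0, 180.0] [ 0.41 -0.25 -0.24] n 1
[612.5, -253.0, 126.0] [ 0.42 -0.25  5.16] n 2
```

View pics/side1.png

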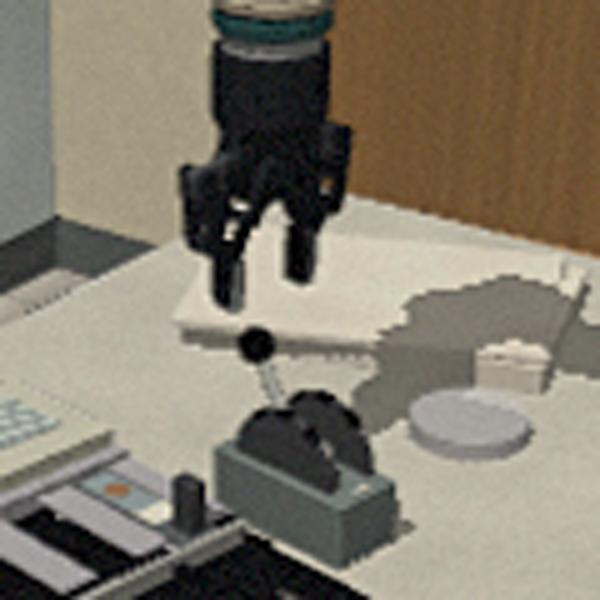

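The gripper is straddled right over the knob (257,343) with its fingers on either side. I'll descend and pinch it.

>>> {"api": "play_rows", "payload": {"targets": [[0.3,0.4,-0.2,2.5,0],[0.3,0.4,-0.2,5,0],[0.3,0.4,-0.2,5,0],[0.8,0.4,-0.2,5,0],[0.8,0.4,-0.2,5,0],[0.8,0.4,-0.2,5,0],[0.8,0.4,-0.2,5,0],[0.8,0.4,-0.2,5,0]]}}

```text
clock: 3.25
eef_pos: [613.9, -254.3, 130.1]
tool_rot: [3.142, -0.004, -0.175]
force: [2.2, 1.7, 5.8]
width: 23.0
gripper_force: 58.7
```

```bash
cat > arc.py <<'E'
from h import *
import sys
# arc path of the knob from a0 to a1, as shift in dock x (tool x), up (tool -z), cm
a0,a1,n=float(sys.argv[1]),float(sys.argv[2]),int(sys.argv[3])
for a in np.linspace(a0,a1,n+1)[1:]:
    print(round(a,2),[round(8.5*(np.sin(a)-np.sin(a0)),2),0,round(-8.5*(np.cos(a)-np.cos(a0)),2)])
E
python3 arc.py 0.6 -0.65 10; python3 plan.py -10 612.5,-253,126
```

```text
0.48 [np.float64(-0.91), 0, np.float64(-0.54)]
0.35 [np.float64(-1.88), 0, np.float64(-0.97)]
0.22 [np.float64(-2.9), 0, np.float64(-1.27)]
0.1 [np.float64(-3.95), 0, np.float64(-1.44)]
-0.03 [np.float64(-5.01), 0, np.float64(-1.48)]
-0.15 [np.float64(-6.07), 0, np.float64(-1.39)]
-0.28 [np.float64(-7.11), 0, np.float64(-1.17)]
-0.4 [np.float64(-8.11), 0, np.float64(-0.81)]
-0.52 [np.float64(-9.06), 0, np.float64(-0.34)]
-0.65 [np.float64(-9.94), 0, np.float64(0.25)]
now [ 613.9 -254.3  130.1] rot [180.    -0.24 -10.  ] w 23.0 F [2.2 1.7 5.8] t 3.25 spin -0.0
[612.5, -253.0, 126.0] [-0.16 -0.1   0.41] n 1
```

>>> {"api": "play_rows", "payload": {"targets": [[0.4,0,0,0,0],[0.4,0,0,0,0],[0.4,0,0,0.4,0],[0.4,0,0,0.4,0],[0.8,0,0,0.4,0],[0.8,0,0,0.4,0],[0.8,0,0,0.4,0],[0.8,0,0,0.4,0]]}}

```text
clock: 4.05
eef_pos: [612.2, -254.0, 124.3]
tool_rot: [-3.141, 0.0, -0.175]
force: [-0.4, 1.2, 0.0]
width: 23.2
gripper_force: 58.6
```

>>> {"api": "play_rows", "payload": {"targets": [[0.8,-0.9,0,-0.5,0],[0.8,-1.9,0,-0.95,0],[0.8,-2.9,0,-1.25,0],[0.8,-3.95,0,-1.4,0],[0.8,-5,0,-1.45,0],[0.8,-6.1,0,-1.35,0],[0.8,-7.1,0,-1.15,0],[0.8,-8.1,0,-0.8,0],[0.8,-9.1,0,-0.3,0],[0.8,-10,0,0.2,0]]}}

```text
clock: 5.05
eef_pos: [512.6, -236.7, 121.9]
tool_rot: [-3.142, 0.001, -0.175]
force: [0.1, 0.4, -0.2]
width: 17.2
gripper_force: 0.0
```

>>> {"api": "play_rows", "payload": {"targets": [[0.8,0,0,0,0],[0.8,0,0,0,0],[0.3,0,0,0,0],[0.3,0,0,0,0],[0.3,0,0,-3,0],[0.3,0,0,-7,0],[0.3,0,0,-11,0]]}}

```text
clock: 5.75
eef_pos: [513.7, -236.7, 233.4]
tool_rot: [-3.142, 0.001, -0.175]
force: [0.3, 0.2, 0.2]
width: 59.8
gripper_force: 0.0
```

```bash
python3 - <<'E'
from h import *
im,d=ctrl.get_image("side");save(im,"pics/side2.png",(270,90,410,210),5)
P=pts("side",d)
n=(abs(P[...,0]-560)<90)&(abs(P[...,1]+245)<30)&(P[...,2]>108)&(P[...,2]<140);q=P[n];print("knob",q.mean(0).round(1),q.max(0).round(),q.min(0).round())
E
# over scanned tab (lane 3): grip (595.5,-154,54) -> TCP z 60
python3 plan.py -10 595.5,-154,160 595.5,-154,60
```

```text
knob [ 560.4 -239.2  126.9] [ 568. -229.  140.] [ 551. -253.  108.]
now [ 517.1 -238.5  240.2] rot [179.86  -0.62 -10.02] w 59.7 F [ 1.3 -0.5  3.8] t 5.8 spin -0.0
[595.5, -154.0, 160.0] [ 6.16 -9.71  8.06] n 3
[595.5, -154.0, 60.0] [ 6.05 -9.73 18.06] n 5
```

View pics/side2.png

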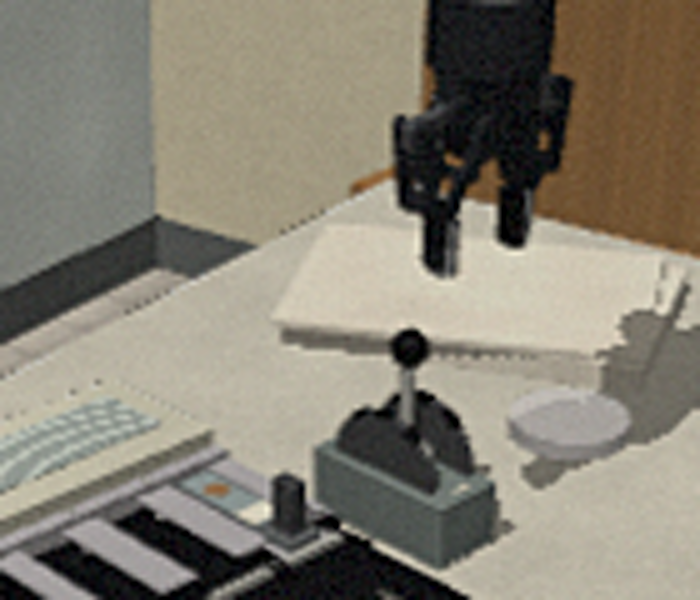

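The knob slipped out of the fingers and the lever now stands upright at (408,348), in RUN. I'll pinch again, a bit deeper, and go on to LOAD.

```bash
python3 plan.py -10 565,-245,190 565,-245,139; python3 arc.py 0 -0.68 10
```

```text
now [ 517.1 -238.5  240.2] rot [179.86  -0.62 -10.02] w 59.7 F [ 1.3 -0.5  3.8] t 5.8 spin -0.0
[565.0, -245.0, 190.0] [ 4.77 -0.21  5.07] n 2
[565.0, -245.0, 139.0] [ 4.72 -0.22 10.17] n 3
-0.07 [np.float64(-0.58), 0, np.float64(0.02)]
-0.14 [np.float64(-1.15), 0, np.float64(0.08)]
-0.2 [np.float64(-1.72), 0, np.float64(0.18)]
-0.27 [np.float64(-2.28), 0, np.float64(0.31)]
-0.34 [np.float64(-2.83), 0, np.float64(0.49)]
-0.41 [np.float64(-3.37), 0, np.float64(0.7)]
-0.48 [np.float64(-3.89), 0, np.float64(0.94)]
-0.54 [np.float64(-4.4), 0, np.float64(1.23)]
-0.61 [np.float64(-4.88), 0, np.float64(1.54)]
-0.68 [np.float64(-5.34), 0, np.float64(1.89)]
```

>>> {"api": "play_rows", "payload": {"targets": [[0.3,2.5,0,1,0],[0.3,5,-0.1,3,0],[0.3,5,-0.1,5,0],[0.3,5,-0.1,5,0],[0.3,5,-0.1,5,0]]}}

```text
clock: 6.3
eef_pos: [562.7, -244.6, 182.2]
tool_rot: [3.142, 0.001, -0.175]
force: [0.2, -0.5, 0.8]
width: 59.7
gripper_force: 0.0
```

```bash
python3 plan.py -10 565,-245,139
```

```text
now [ 562.7 -244.6  182.2] rot [ 1.800e+02  6.000e-02 -1.002e+01] w 59.7 F [ 0.2 -0.5  0.8] t 6.3 spin -0.0
[565.0, -245.0, 139.0] [ 0.23 -0.    4.32] n 1
```

>>> {"api": "play_rows", "payload": {"targets": [[0.3,0.2,0,2.2,0],[0.3,0.2,0,4.3,0],[0.3,0.2,0,4.3,0],[0.8,0.2,0,4.3,0],[0.8,0.2,0,4.3,0],[0.8,0.2,0,4.3,0],[0.8,0.2,0,4.3,0],[0.8,0.2,0,4.3,0]]}}

```text
clock: 7.1
eef_pos: [566.0, -245.8, 141.3]
tool_rot: [3.14, -0.003, -0.175]
force: [-0.6, 0.1, 6.8]
width: 22.7
gripper_force: 58.4
```

>>> {"api": "play_rows", "payload": {"targets": [[0.8,-0.6,0,0,0],[0.8,-1.2,0,0.1,0],[0.8,-1.7,0,0.2,0],[0.8,-2.3,0,0.3,0],[0.8,-2.8,0,0.5,0],[0.8,-3.4,0,0.7,0],[0.8,-3.9,0,0.95,0],[0.8,-4.4,0,1.25,0],[0.8,-4.9,0,1.55,0],[0.8,-5.2,0,1.75,0]]}}

```text
clock: 8.1
eef_pos: [512.0, -236.0, 122.1]
tool_rot: [3.142, 0.002, -0.176]
force: [-3.2, -1.1, 3.8]
width: 17.5
gripper_force: 2.3
```

```bash
python3 - <<'E'
from h import *
im,d=ctrl.get_image("side");save(im,"pics/side3.png",(270,90,410,210),5)
E
```

```text
(no output)
```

View pics/side3.png

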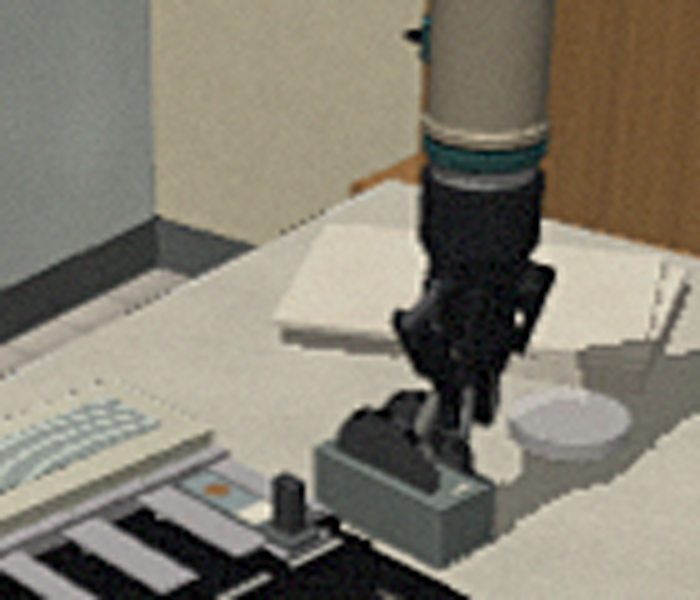

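The lever is now leaning to the robot, with its rod visible at (430,425). I'll release, lift clear and verify.

>>> {"api": "play_rows", "payload": {"targets": [[0.3,0,0,0,0],[0.3,0,0,0,0],[0.3,0,0,-4,0],[0.3,0,0,-8,0],[0.5,2,-3.5,-8,0],[0.5,5,-7,-8,0],[0.5,8.4,-9.5,-6,0],[0.5,8.4,-9.5,-4,0],[0.5,8.4,-9.5,-4,0],[0.5,8.4,-9.5,-4,0]]}}

```text
clock: 9.15
eef_pos: [612.7, -157.4, 161.7]
tool_rot: [3.141, 0.001, -0.175]
force: [0.8, -0.0, 0.5]
width: 42.6
gripper_force: 0.0
```

```bash
python3 - <<'E'
from h import *
for c in("top","side"):
    im,d=ctrl.get_image(c);P=pts(c,d)
    n=(abs(P[...,0]-560)<90)&(abs(P[...,1]+245)<22)&(P[...,2]>98)&(P[...,2]<140);q=P[n];print("knob",len(q),q.mean(0).round(1),q.max(0).round(),q.min(0).round())
save(im,"pics/side4.png",(270,90,410,210),5)
E
python3 plan.py -10 595.5,-154,160 595.5,-154,60
```

```text
now [ 613.  -158.   162.5] rot [ 1.7996e+02 -3.0000e-02 -1.0090e+01] w 42.6 F [ 0.3  0.3 -0.5] t 9.2 spin -0.1
[595.5, -154.0, 160.0] [-1.79 -0.09  0.25] n 1
[595.5, -154.0, 60.0] [-1.8  -0.1  10.25] n 3<stdin>:4: RuntimeWarning: Mean of empty slice.
  ret = um.true_divide(
Traceback (most recent call last):
ValueError: zero-size array to reduction operation maximum which has no identity
```

```bash
python3 - <<'E'
from h import *
im,d=ctrl.get_image("side");P=pts("side",d)
n=(abs(P[...,0]-560)<110)&(abs(P[...,1]+245)<35)&(P[...,2]>98)&(P[...,2]<136);q=P[n];print(len(q), q.mean(0) if len(q) else "")
save(im,"pics/side4.png",(270,110,410,230),5)
E
```

```text
57 [ 515.32206537 -230.46691327  120.85937087]
```

View pics/side4.png

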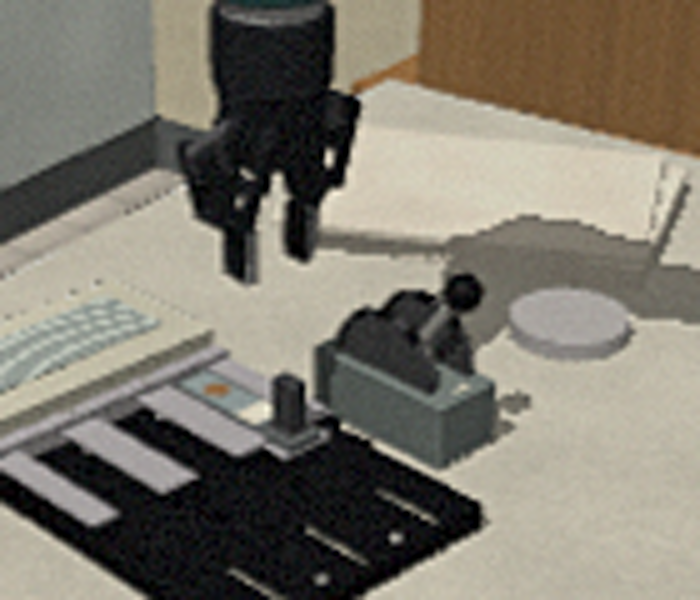

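The lever is in LOAD (knob at (463,292)) and the gate has dropped. Now I grasp the scanned carrier's tab at (288,403).

>>> {"api": "play_rows", "payload": {"targets": [[0.5,-1.8,-0.1,3,0],[0.5,-1.8,-0.1,6.5,0],[0.5,-1.8,-0.1,10.2,0],[0.5,-1.8,-0.1,10.2,0],[0.5,-1.8,-0.1,10.2,0],[1,-1.8,-0.1,10.2,0],[1,-1.8,-0.1,10.2,0],[1,-1.8,-0.1,10.2,0],[1,-1.8,-0.1,10.2,0],[1,-1.8,-0.1,10.2,0]]}}

```text
clock: 10.25
eef_pos: [597.2, -153.4, 62.3]
tool_rot: [3.141, -0.004, -0.175]
force: [-0.5, -0.7, 6.5]
width: 13.5
gripper_force: 59.6
```

>>> {"api": "play_rows", "payload": {"targets": [[1,0,0,0,0],[1,-0.8,0,0,0],[1,-1.6,0,0,0],[1,-3,0,0,0],[1,-5,0,0,0],[1,-7,0,0,0],[1,-9,0,0,0],[1,-11,0,0,0],[1,-13,0,0,0],[1,-13.2,0,0,0]]}}

```text
clock: 11.25
eef_pos: [467.6, -130.6, 62.2]
tool_rot: [3.141, -0.008, -0.175]
force: [2.7, -0.8, 9.4]
width: 13.1
gripper_force: 60.0
```

```bash
python3 plan.py -0.8 460,-130,170
python3 - <<'E'
from h import *
im,d=ctrl.get_image("side");save(im,"pics/side5.png",(270,110,410,230),4)
T=np.load("top0.npz")
E
```

```text
now [ 467.6 -130.6   62.2] rot [179.96  -0.45 -10.04] w 13.1 F [ 2.7 -0.8  9.4] t 11.25 spin -9.2
[460.0, -130.0, 170.0] [ -0.68   0.08 -10.79] n 3
```

View pics/side5.png

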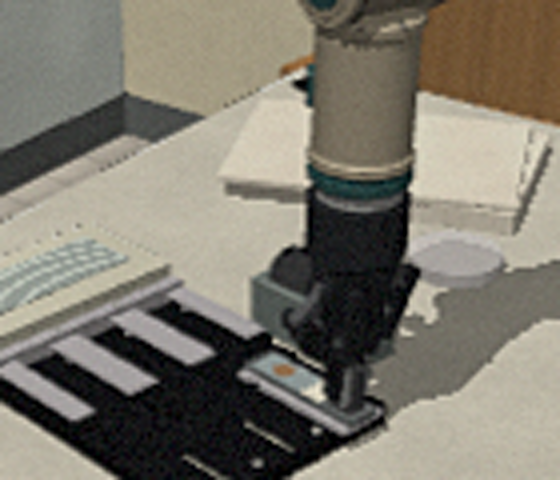

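Carrier is held and clear on the apron: glass at (285,370), front end short of the lane. Next I lift and refine the tray pose.

>>> {"api": "play_rows", "payload": {"targets": [[1,0,0,-2,0],[1,0,0,-5,0],[1,0,0,-8,0],[1,-1,-4,-10,-2],[1,-1,-8,-10,-4],[1,-1,-12,-10,-6],[1,0,-16,-10,-8],[1,1,-20,-10,-10],[1,2,-24,-10,-10],[1,2,-26,-10,-10]]}}

```text
clock: 12.3
eef_pos: [531.9, 127.3, 160.5]
tool_rot: [-3.139, -0.003, 0.004]
force: [-0.8, 0.4, -0.6]
width: 13.6
gripper_force: 58.8
```

```bash
python3 - <<'E'
from h import *
T=np.load("top0.npz");im,d=T["im"],T["d"];P=pts("top",d)
g=im.astype(int).sum(-1)/3
box=np.zeros_like(d,bool);box[118:196,170:245]=1
m=(box&(g<115)).astype(np.uint8);n,lab,st,_=cv2.connectedComponentsWithStats(m);k=1+st[1:,4].argmax()
c=np.argwhere(lab==k)[:,::-1].astype(np.float32);r=cv2.minAreaRect(c);print(r)
q=P[lab==k];q=q[(q[:,2]<25)];
print(np.percentile(q,[1,50,99],axis=0).round(1));print(cv2.minAreaRect(q[:,:2].astype(np.float32)))
E
python3 plan.py 0.5 615,318,140
```

```text
((208.99998474121094, 157.99998474121094), (51.99999237060547, 53.99999237060547), -0.0)
[[587.2 240.6  -2.3]
 [665.6 313.5   6.3]
 [744.1 385.1  17.8]]
((665.8807983398438, 314.2714538574219), (154.27413940429688, 159.4070281982422), 89.23587799072266)
now [531.9 127.3 160.5] rot [-1.7985e+02 -1.6000e-01  2.4000e-01] w 13.6 F [-0.8  0.4 -0.6] t 12.3 spin -0.3
[615.0, 318.0, 140.0] [  8.38 -19.03   2.12] n 5
```

>>> {"api": "play_rows", "payload": {"targets": [[1,1.8,-4,0,0],[1,3.6,-8,0,0],[1,5.4,-12,0,0],[1,7.4,-16,0,0],[1,9.3,-19,2,0],[1,9.3,-19,4,0],[1,9.3,-19,6,0],[1,9.3,-19,7,0],[1,9.3,-19,7,0]]}}

```text
clock: 13.2
eef_pos: [622.1, 311.9, 88.4]
tool_rot: [3.14, 0.003, -0.0]
force: [-1.0, -0.7, -0.7]
width: 13.2
gripper_force: 58.9
```

```bash
python3 plan.py 0 625,318,48
python3 - <<'E'
from h import *
im,d=ctrl.get_image("side");save(im,"pics/side6.png",(130,160,290,310),4)
E
```

```text
now [622.1 311.9  88.4] rot [ 1.7991e+02  1.9000e-01 -3.0000e-02] w 13.2 F [-1.  -0.7 -0.7] t 13.2 spin -0.0
[625.0, 318.0, 48.0] [ 0.3  -0.62  4.04] n 1
```

View pics/side6.png

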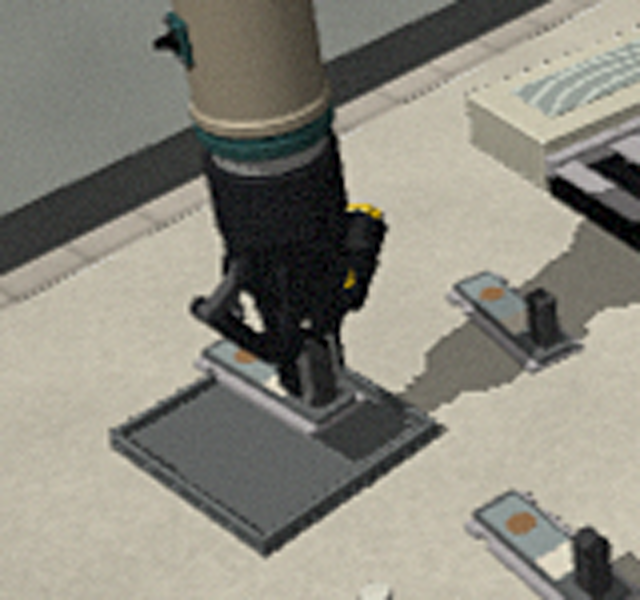

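The carrier is level over the tray, which spans (110,435) to (440,430). Lowering and releasing.

>>> {"api": "play_rows", "payload": {"targets": [[1,0.3,-0.6,1.5,0],[1,0.3,-0.6,3,0],[1,0.3,-0.6,3.8,0],[1,0.3,-0.6,4.1,0],[1,0.3,-0.6,4.1,0],[0.5,0.3,-0.6,4.1,0],[0.5,0.3,-0.6,4.1,0],[0.5,0.3,-0.6,1,0],[0.5,0.3,-0.6,-3,0],[0.5,0.3,-0.6,-7,0]]}}

```text
clock: 14.25
eef_pos: [626.6, 318.5, 161.2]
tool_rot: [3.141, -0.0, -0.0]
force: [1.3, 0.6, 0.9]
width: 42.7
gripper_force: 0.0
```

>>> {"api": "play_rows", "payload": {"targets": [[0.5,-4,2,0,4],[0.5,-8,4,0,8],[0.5,-12,6,0,8],[0.5,-14,10,0,8],[0.5,-14,14,0,8],[0.5,-14,18,0,8],[0.5,-14,22,0,8],[0.5,-14,24,0,8],[0.5,-14,24,0,8]]}}

```text
clock: 15.15
eef_pos: [487.1, 74.8, 160.7]
tool_rot: [3.14, -0.002, -0.146]
force: [-0.5, -0.4, -0.4]
width: 42.7
gripper_force: 0.0
```

```bash
cat > look.py <<'E'
from h import *
import sys
# list tabs: blobs with z 43..56 (bench/tray) away from the arm
for cam in("top","side"):
    im,d=ctrl.get_image(cam);P=pts(cam,d);np.savez(cam+"L.npz",im=im,d=d)
    hsv=cv2.cvtColor(im,cv2.COLOR_RGB2HSV)
    reg=(P[...,0]>250)&(P[...,0]<900)&(P[...,1]>-240)&(P[...,1]<400)
    tp=reg&(P[...,2]>42)&(P[...,2]<76)
    n,lab,st,_=cv2.connectedComponentsWithStats(tp.astype(np.uint8))
    for k in range(1,n):
        if not 12<st[k,4]<150: continue
        h=np.median(P[lab==k],0);z0=0 if h[2]<57 else 20
        hx=P[(lab==k)];top=hx[hx[:,2]>np.percentile(hx[:,2],40)].mean(0)
        low=(np.hypot(P[...,0]-h[0],P[...,1]-h[1])<125)&(P[...,2]>z0+3.5)&(P[...,2]<z0+16)
        near=low|(lab==k);nn,l2=cv2.connectedComponents(near.astype(np.uint8))
        kk=np.bincount(l2[lab==k]).argmax();l=P[(l2==kk)&low]
        if len(l)<40: continue
        sat=np.median(hsv[(l2==kk)&low][:,1])
        r=cv2.minAreaRect(l[:,:2].astype(np.float32));v=l[:,:2].mean(0)-h[:2]
        ctr=np.array(r[0])-top[:2]
        print(cam,"tab",top.round(1),"plate c",np.round(r[0],1),np.round(r[1],0),"ang",round(r[2],1),"dir(c-tab)",np.degrees(np.arctan2(ctr[1],ctr[0])).round(1),np.linalg.norm(ctr).round(0),"sat",sat)
E
python3 look.py; python3 plan.py -10 593,142,130
```

```text
top tab [769.6 179.1  50.6] plate c [796.8 147.5] [ 59. 118.] ang 41.9 dir(c-tab) -49.3 42.0 sat 122.0
top tab [625.5 317.1  54.6] plate c [666. 320.] [161. 165.] ang 88.9 dir(c-tab) 4.1 41.0 sat 8.0
top tab [597.6 140.5  49.9] plate c [644.4 130.1] [ 67. 108.] ang 66.3 dir(c-tab) -12.5 48.0 sat 10.0
top tab [410.3 294.1  49.7] plate c [452.4 291.6] [ 59. 120.] ang 81.4 dir(c-tab) -3.4 42.0 sat 9.0
top tab [316.8  40.7  49.8] plate c [315.8  40.8] [29. 52.] ang 81.9 dir(c-tab) 173.1 1.0 sat 184.0
side tab [768.7 181.9  48.4] plate c [799.4 150.4] [ 47. 123.] ang 42.6 dir(c-tab) -45.8 44.0 sat 173.0
side tab [590.9 144.3  48.2] plate c [636.2 133.3] [ 45. 127.] ang 77.5 dir(c-tab) -13.7 47.0 sat 13.0
side tab [621.9 320.   52.8] plate c [663.5 318.8] [141. 160.] ang 88.6 dir(c-tab) -1.7 42.0 sat 9.0
side tab [407.3 296.5  48.1] plate c [449.7 288.5] [ 46. 118.] ang 80.6 dir(c-tab) -10.7 43.0 sat 14.5
now [487.1  79.  160.3] rot [-1.7994e+02 -8.0000e-02 -8.0600e+00] w 42.8 F [-0.2  0.2 -0.9] t 15.25 spin 1.9
[593.0, 142.0, 130.0] [ 9.6  -7.72  3.06] n 3
```

Scanned carrier lies flat in the tray. Now grey carrier 1 at grip (593,142), yaw about -12.5°.

```bash
python3 plan.py -12.5 593.5,142,120 593.5,142,41
```

```text
now [487.1  79.  160.3] rot [-1.7994e+02 -8.0000e-02 -8.0600e+00] w 42.8 F [-0.2  0.2 -0.9] t 15.25 spin 4.4
[593.5, 142.0, 120.0] [ 9.65 -7.72  4.06] n 3
[593.5, 142.0, 41.0] [ 9.64 -7.71 11.96] n 4
```

>>> {"api": "play_rows", "payload": {"targets": [[0.4,3.2,-2.5,1,4.4],[0.4,6.4,-5,2,4.4],[0.4,9.6,-7.6,4,4.4],[0.4,9.6,-7.6,4,4.4],[0.4,9.6,-7.6,4,4.4],[0.4,9.6,-7.6,4,4.4]]}}

```text
clock: 15.85
eef_pos: [591.2, 141.1, 120.0]
tool_rot: [3.141, 0.001, -0.216]
force: [0.2, 0.5, -0.6]
width: 51.2
gripper_force: 0.0
```

```bash
python3 plan.py -12.5 593.5,142,41
```

```text
now [591.2 141.1 120. ] rot [ 1.7998e+02  4.0000e-02 -1.2350e+01] w 51.2 F [ 0.2  0.5 -0.6] t 15.85 spin 0.1
[593.5, 142.0, 41.0] [ 0.21 -0.14  7.9 ] n 2
```

>>> {"api": "play_rows", "payload": {"targets": [[0.4,0.2,-0.1,3,0],[0.4,0.2,-0.1,6,0],[0.4,0.2,-0.1,7.9,0],[0.4,0.2,-0.1,7.9,0],[1,0.2,-0.1,7.9,0],[1,0.2,-0.1,7.9,0],[1,0.2,-0.1,7.9,0],[1,0.2,-0.1,7.9,0],[1,0.2,-0.1,7.9,0]]}}

```text
clock: 16.75
eef_pos: [595.4, 141.4, 42.7]
tool_rot: [-3.14, -0.002, -0.217]
force: [-1.2, 0.4, 6.8]
width: 13.2
gripper_force: 59.5
```

>>> {"api": "play_rows", "payload": {"targets": [[1,0,0,-2,0],[1,0,0,-5,0],[1,0,0,-8,0],[1,-3,2,-9,-1],[1,-6,5,-9,-2.5],[1,-8,8,-9,-2.5],[1,-8,11,-9,-2.5],[1,-8,12,-9,-2.5],[1,-8,12,-9,-2.5],[1,-8,12,-9,-2.5]]}}

```text
clock: 17.75
eef_pos: [491.4, 42.2, 131.1]
tool_rot: [-3.14, -0.001, -0.172]
force: [0.6, 0.3, -2.1]
width: 13.1
gripper_force: 58.8
```

```bash
python3 - <<'E'
from h import *
t=np.radians(-10);A=np.array([[np.cos(t),-np.sin(t)],[np.sin(t),np.cos(t)]]);o=np.array([594.2,-89.0])
for y in(64,0,-64): print(y,"home",(o+A@[13,y]).round(1),"set",(o+A@[-110,y]).round(1))
s=ctrl.read_state();print("dock frame tcp",A.T@(s["eef_pos"][:2]-o))
im,d=ctrl.get_image("side");save(im,"pics/side7.png",(180,120,390,270),3.5);np.savez("sideL.npz",im=im,d=d)
E
python3 plan.py -10 497,45.1,62 
```

```text
64 home [618.1 -28.2] set [497.   -6.9]
0 home [607.  -91.3] set [485.9 -69.9]
-64 home [ 595.9 -154.3] set [ 474.8 -132.9]
dock frame tcp [-124.0190934   111.39676787]
now [491.3  42.7 130.9] rot [-1.7993e+02 -5.0000e-02 -9.8200e+00] w 13.1 F [ 0.4  0.1 -1.5] t 17.8 spin 0.2
[497.0, 45.1, 62.0] [ 0.51 -0.32  6.89] n 2
```

View pics/side7.png

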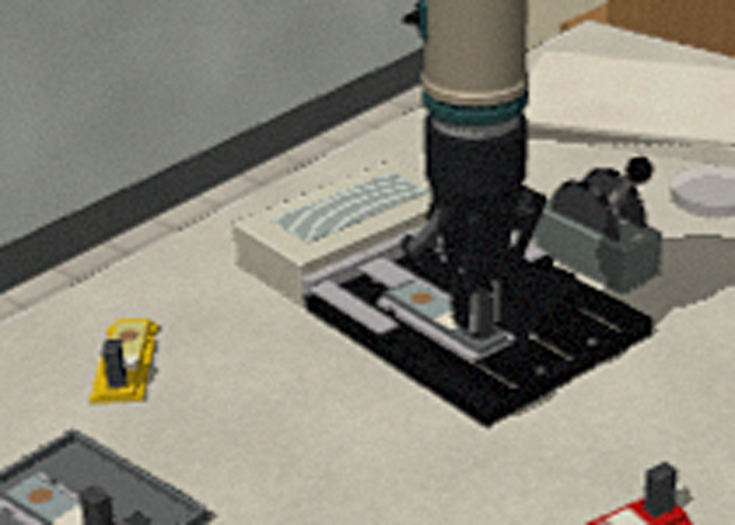

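Carrier held level and aligned with the dock. Move over lane 1's apron and lower.

```bash
python3 plan.py -10 497,-6.9,100 497,-6.9,63.5
```

```text
now [491.3  42.7 130.9] rot [-1.7993e+02 -5.0000e-02 -9.8200e+00] w 13.1 F [ 0.4  0.1 -1.5] t 17.8 spin 0.2
[497.0, -6.9, 100.0] [1.4  4.8  3.09] n 2
[497.0, -6.9, 63.5] [1.4  4.8  6.74] n 2
```

>>> {"api": "play_rows", "payload": {"targets": [[1,0.7,2.4,1.5,0.2],[1,1.4,4.8,3,0.2],[1,1.4,4.8,4.5,0.2],[1,1.4,4.8,6,0.2],[1,1.4,4.8,6.7,0.2],[1,1.4,4.8,6.7,0.2],[1,1.4,4.8,6.7,0.2]]}}

```text
clock: 18.5
eef_pos: [496.5, -7.5, 63.9]
tool_rot: [-3.141, -0.001, -0.175]
force: [-0.3, -0.0, -1.7]
width: 13.3
gripper_force: 58.9
```

```bash
python3 plan.py -10 497,-6.9,63 618.1,-28.2,63
```

```text
now [496.5  -7.5  63.9] rot [-1.7997e+02 -3.0000e-02 -1.0020e+01] w 13.3 F [-0.3 -0.  -1.7] t 18.5 spin -0.0
[497.0, -6.9, 63.0] [ 0.04 -0.07  0.09] n 1
[618.1, -28.2, 63.0] [12.33 -0.08  0.09] n 3
```

>>> {"api": "play_rows", "payload": {"targets": [[1,0,-0.1,0.1,0],[1,1.5,-0.1,0.1,0],[1,3,-0.1,0.1,0],[1,4.5,-0.1,0.1,0],[1,6,-0.1,0.1,0],[1,7.5,-0.1,0.1,0],[1,9,-0.1,0.1,0],[1,10.3,-0.1,0.1,0],[1,10.6,-0.1,0.1,0],[1,10.6,-0.1,0.1,0]]}}

```text
clock: 19.5
eef_pos: [600.9, -25.6, 62.8]
tool_rot: [-3.141, -0.001, -0.176]
force: [1.1, 1.3, -1.1]
width: 12.9
gripper_force: 58.9
```

```bash
python3 plan.py -10 618.1,-28.2,63
```

```text
now [600.9 -25.6  62.8] rot [-1.7998e+02 -5.0000e-02 -1.0070e+01] w 12.9 F [ 1.1  1.3 -1.1] t 19.5 spin -0.1
[618.1, -28.2, 63.0] [ 1.74 -0.05 -0.01] n 1
```

>>> {"api": "play_rows", "payload": {"targets": [[1,0.5,0,0,0],[1,1,0,0,0],[1,1.5,0,0,0],[1,1.8,0,0,0],[1,2.1,0,0,0],[1,2.1,0,0,0],[1,2.1,0,0,0]]}}

```text
clock: 20.2
eef_pos: [619.8, -29.2, 62.8]
tool_rot: [-3.141, 0.003, -0.176]
force: [-4.4, 1.9, 2.0]
width: 12.9
gripper_force: 59.7
```

>>> {"api": "play_rows", "payload": {"targets": [[1,0.2,0,0,0],[1,0.4,0,0,0],[1,0.4,0,0,0],[1,0.4,0,0,0]]}}

```text
clock: 20.6
eef_pos: [619.9, -29.1, 62.7]
tool_rot: [-3.141, 0.011, -0.176]
force: [-12.8, 4.4, 11.2]
width: 13.2
gripper_force: 60.8
```

Hard against the stop, so it is home. Release, lift and go towards the second carrier.

>>> {"api": "play_rows", "payload": {"targets": [[1,0.05,0,0,0],[0.5,0,0,0,0],[0.5,0,0,0,0],[0.5,0,0,-3,0],[0.5,0,0,-7,0],[0.5,0,0,-10,0],[0.5,-4,-3,-10,0],[0.5,-8,-6,-10,0],[0.5,-11,-9,-10,0],[0.5,-11,-9,-10,0]]}}

```text
clock: 21.6
eef_pos: [529.5, 83.5, 162.9]
tool_rot: [-3.138, 0.003, -0.168]
force: [0.9, -0.5, -0.1]
width: 42.7
gripper_force: 0.0
```

```bash
python3 look.py; python3 plan.py -9 409,294.5,120
```

```text
top tab [770.5 180.   50.3] plate c [803.8 146.2] [ 54. 132.] ang 41.6 dir(c-tab) -45.5 47.0 sat 123.5
top tab [624.8 317.   55.3] plate c [665.8 318.9] [146. 165.] ang 88.9 dir(c-tab) 2.7 41.0 sat 8.0
top tab [617.1 -29.1  69.9] plate c [649.  -51.7] [113. 161.] ang 80.2 dir(c-tab) -35.5 39.0 sat 10.0
top tab [409.6 293.9  50.4] plate c [446.2 289.4] [ 53. 130.] ang 79.2 dir(c-tab) -7.0 37.0 sat 9.0
top tab [319.2  44.5  49.9] plate c [318.3  43.1] [36. 52.] ang 84.2 dir(c-tab) -121.0 2.0 sat 187.5
side tab [614.1 -24.4  63.4] plate c [650.8 -41.5] [100. 164.] ang 78.0 dir(c-tab) -25.0 40.0 sat 10.0
side tab [768.3 183.1  48. ] plate c [798.  149.8] [ 44. 123.] ang 41.8 dir(c-tab) -48.3 45.0 sat 174.0
side tab [622.1 319.3  52.2] plate c [663.8 319. ] [142. 159.] ang 89.2 dir(c-tab) -0.4 42.0 sat 9.0
side tab [407.1 296.4  48.1] plate c [449. 289.] [ 45. 120.] ang 80.7 dir(c-tab) -10.0 43.0 sat 14.0
now [533.4  78.2 163.3] rot [-1.7998e+02 -1.3000e-01 -9.9900e+00] w 42.5 F [ 0.8 -0.2  0.3] t 21.7 spin -1.0
[409.0, 294.5, 120.0] [-16.01 -19.14   4.3 ] n 6
```

>>> {"api": "play_rows", "payload": {"targets": [[0.4,-2.7,-3.2,0,-0.7],[0.4,-5.4,-6.4,0,-0.7],[0.4,-8,-9.6,0,-0.7],[0.4,-10.7,-12.8,0,-0.7],[0.4,-13.4,-16,1,-0.7],[0.4,-16,-19.1,2.5,-0.7],[0.4,-16,-19.1,4,-0.7],[0.4,-16,-19.1,4,-0.7],[0.4,-16,-19.1,4,-0.7],[0.4,-16,-19.1,4,-0.7]]}}

```text
clock: 22.7
eef_pos: [410.6, 292.1, 123.5]
tool_rot: [-3.141, -0.002, -0.168]
force: [0.8, -1.0, -0.9]
width: 51.8
gripper_force: 0.0
```

```bash
python3 plan.py -9.4 410,294,41
```

```text
now [410.6 292.1 123.5] rot [-1.7998e+02 -1.2000e-01 -9.6200e+00] w 51.8 F [ 0.8 -1.  -0.9] t 22.7 spin -0.2
[410.0, 294.0, 41.0] [-0.11 -0.17  8.25] n 2
```

>>> {"api": "play_rows", "payload": {"targets": [[0.4,-0.1,-0.2,3,0],[0.4,-0.1,-0.2,6,0],[0.4,-0.1,-0.2,8.2,0],[0.4,-0.1,-0.2,8.2,0],[1,-0.1,-0.2,8.2,0],[1,-0.1,-0.2,8.2,0],[1,-0.1,-0.2,8.2,0],[1,-0.1,-0.2,8.2,0],[1,-0.1,-0.2,8.2,0]]}}

```text
clock: 23.6
eef_pos: [409.0, 295.9, 42.4]
tool_rot: [-3.14, -0.002, -0.165]
force: [0.0, -0.5, 8.1]
width: 13.2
gripper_force: 59.7
```

>>> {"api": "play_rows", "payload": {"targets": [[1,0,0,-2,0],[1,0,0,-5,0],[1,0,0,-8,0],[1,0,4,-9,0],[1,0,8,-9,0],[1,0,12,-9,0],[1,0,16,-9,0],[1,0,20,-9,0],[1,0,22,-9,0],[1,0,22,-9,0]]}}

```text
clock: 24.6
eef_pos: [371.1, 75.7, 131.5]
tool_rot: [3.141, 0.0, -0.17]
force: [0.2, -0.0, -1.1]
width: 13.2
gripper_force: 58.9
```

```bash
python3 plan.py -10 474.8,-132.9,130  474.8,-132.9,63.5
```

```text
now [371.1  75.7 131.5] rot [ 1.7994e+02  1.0000e-02 -9.7400e+00] w 13.2 F [ 0.2 -0.  -1.1] t 24.6 spin 0.3
[474.8, -132.9, 130.0] [13.75 18.8   0.17] n 5
[474.8, -132.9, 63.5] [13.75 18.8   6.82] n 5
```

>>> {"api": "play_rows", "payload": {"targets": [[1,2.7,3.8,0,0.3],[1,5.5,7.6,0,0.3],[1,8.2,11.4,0,0.3],[1,11,15,0,0.3],[1,13.7,18.8,0,0.3],[1,13.7,18.8,2.5,0.3],[1,13.7,18.8,4.5,0.3],[1,13.7,18.8,5.8,0.3],[1,13.7,18.8,5.8,0.3],[1,13.7,18.8,5.8,0.3]]}}

```text
clock: 25.6
eef_pos: [476.8, -128.5, 73.1]
tool_rot: [-3.141, -0.0, -0.168]
force: [0.6, -0.3, -1.0]
width: 12.9
gripper_force: 59.1
```

```bash
python3 plan.py -10 474.8,-132.9,63 595.9,-154.3,63
```

```text
now [ 476.8 -128.5   73.1] rot [-1.7999e+02 -2.0000e-02 -9.6300e+00] w 12.9 F [ 0.6 -0.3 -1. ] t 25.6 spin 0.4
[474.8, -132.9, 63.0] [-0.13  0.46  1.01] n 1
[595.9, -154.3, 63.0] [12.17  0.55  1.02] n 3
```

>>> {"api": "play_rows", "payload": {"targets": [[1,-0.1,0.4,0.3,0.4],[1,-0.1,0.45,0.7,0.4],[1,-0.1,0.45,1,0.4],[1,-0.1,0.45,1,0.4],[1,-0.1,0.45,1,0.4]]}}

```text
clock: 26.1
eef_pos: [474.6, -133.5, 62.8]
tool_rot: [-3.142, -0.0, -0.177]
force: [0.1, 0.5, -2.0]
width: 13.1
gripper_force: 59.1
```

```bash
python3 plan.py -10 474.8,-132.9,63 595.9,-154.3,63
```

```text
now [ 474.6 -133.5   62.8] rot [-180.     -0.    -10.11] w 13.1 F [ 0.1  0.5 -2. ] t 26.1 spin -0.1
[474.8, -132.9, 63.0] [ 0.   -0.07 -0.02] n 1
[595.9, -154.3, 63.0] [12.3  -0.09 -0.02] n 3
```

>>> {"api": "play_rows", "payload": {"targets": [[1,0,0,0,-0.1],[1,1.5,0,0,-0.1],[1,3,0,0,-0.1],[1,4.5,0,0,-0.1],[1,6,0,0,-0.1],[1,7.5,0,0,-0.1],[1,9,0,0,-0.1],[1,10.3,0,0,-0.1],[1,10.6,0,0,-0.1],[1,10.6,0,0,-0.1]]}}

```text
clock: 27.1
eef_pos: [579.5, -151.9, 62.8]
tool_rot: [-3.141, -0.001, -0.174]
force: [0.8, 1.1, -0.7]
width: 12.7
gripper_force: 59.0
```

>>> {"api": "play_rows", "payload": {"targets": [[1,0.5,0,0,0],[1,1,0,0,0],[1,1.5,0,0,0],[1,1.8,0,0,0],[1,2.1,0,0,0],[1,2.3,0,0,0],[1,2.3,0,0,0],[1,2.3,0,0,0]]}}

```text
clock: 27.9
eef_pos: [595.7, -155.1, 62.4]
tool_rot: [-3.141, 0.013, -0.176]
force: [-15.1, 4.9, 10.9]
width: 12.7
gripper_force: 60.8
```

Same signature: against the stop. Release, lift and check with both cameras.

>>> {"api": "play_rows", "payload": {"targets": [[1,-0.3,0,0,0],[0.5,-0.3,0,0,0],[0.5,-0.3,0,0,0],[0.5,-0.3,0,-3,0],[0.5,-0.3,0,-7,0],[0.3,-0.3,0,-11,0],[0.3,-3,4,-11,0],[0.3,-6,8,-11,0],[0.3,-8,10,-11,0],[0.3,-8,10,-11,0]]}}

```text
clock: 28.9
eef_pos: [502.0, -245.9, 173.4]
tool_rot: [3.138, 0.001, -0.183]
force: [0.3, 0.2, 0.7]
width: 59.8
gripper_force: 0.0
```

```bash
python3 look.py; python3 plan.py -10 518,-237,180 518,-237,123
python3 - <<'E'
from h import *
L=np.load("sideL.npz");save(L["im"],"pics/side8.png",(130,110,410,310),2.8)
P=pts("side",L["d"]);n=(abs(P[...,0]-560)<110)&(abs(P[...,1]+245)<35)&(P[...,2]>98)&(P[...,2]<136);q=P[n];print(len(q), q.mean(0) if len(q) else "")
E
```

```text
top tab [770.5 179.5  50.3] plate c [802.5 148.1] [ 65. 127.] ang 46.1 dir(c-tab) -44.5 45.0 sat 122.0
top tab [625.7 316.9  55.2] plate c [664.5 311.3] [164. 168.] ang 89.0 dir(c-tab) -8.3 39.0 sat 8.0
top tab [617.6 -29.8  69.9] plate c [650.3 -50.6] [112. 159.] ang 78.8 dir(c-tab) -32.5 39.0 sat 10.0
top tab [ 595.2 -155.5   69.9] plate c [ 636.4 -157.8] [160. 110.] ang 3.4 dir(c-tab) -3.3 41.0 sat 10.0
top tab [318.9  42.7  50.2] plate c [332.6  87.5] [129.  54.] ang 75.1 dir(c-tab) 73.0 47.0 sat 120.0
top tab [305.8 218.7  50.3] plate c [263.5 224. ] [ 59. 124.] ang 83.4 dir(c-tab) 172.8 43.0 sat 126.0
side tab [ 592.8 -150.6   63.9] plate c [ 639.  -119.5] [163. 163.] ang 77.6 dir(c-tab) 33.9 56.0 sat 10.0
side tab [614.2 -24.5  63.6] plate c [650.1 -44.2] [105. 165.] ang 79.3 dir(c-tab) -28.7 41.0 sat 11.0
side tab [768.7 182.   48.1] plate c [798.6 149.4] [ 45. 122.] ang 42.0 dir(c-tab) -47.5 44.0 sat 189.0
side tab [622.4 319.4  52.6] plate c [663.  318.9] [141. 159.] ang 88.4 dir(c-tab) -0.7 41.0 sat 9.0
now [ 506.3 -241.9  173.4] rot [ 1.7997e+02 -1.5000e-01 -1.0120e+01] w 59.5 F [0.9 0.9 0.1] t 29.0 spin -0.1
[518.0, -237.0, 180.0] [ 1.07 -0.68 -0.66] n 1
[518.0, -237.0, 123.0] [ 1.05 -0.69  5.04] n 2
59 [ 515.9034587  -231.08719833  120.09917588]
```

View pics/side8.png

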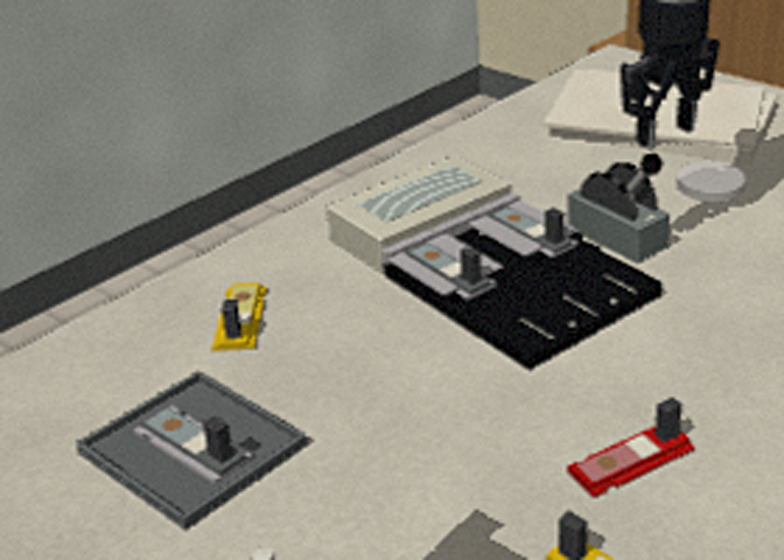

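All as wanted: both carriers home at (470,265) and (553,228), the scanned one in the tray at (215,437), and the lever in LOAD at (650,163). Now lever to RUN.

>>> {"api": "play_rows", "payload": {"targets": [[0.3,1,-0.6,0,0],[0.3,1,-0.6,0,0],[0.3,1,-0.6,0,0]]}}

```text
clock: 29.3
eef_pos: [517.9, -235.2, 172.6]
tool_rot: [-3.141, -0.001, -0.172]
force: [-0.4, -0.2, 0.2]
width: 59.6
gripper_force: 0.0
```

```bash
python3 plan.py -10 518,-237,123; python3 arc.py -0.6 0.02 8
```

```text
now [ 517.9 -235.2  172.6] rot [-1.7998e+02 -4.0000e-02 -9.8400e+00] w 59.6 F [-0.4 -0.2  0.2] t 29.3 spin 0.2
[518.0, -237.0, 123.0] [0.04 0.18 4.96] n 1
-0.52 [np.float64(0.56), 0, np.float64(-0.35)]
-0.44 [np.float64(1.14), 0, np.float64(-0.66)]
-0.37 [np.float64(1.75), 0, np.float64(-0.92)]
-0.29 [np.float64(2.37), 0, np.float64(-1.13)]
-0.21 [np.float64(3.01), 0, np.float64(-1.29)]
-0.14 [np.float64(3.66), 0, np.float64(-1.41)]
-0.06 [np.float64(4.31), 0, np.float64(-1.47)]
0.02 [np.float64(4.97), 0, np.float64(-1.48)]
```

>>> {"api": "play_rows", "payload": {"targets": [[0.3,0,0.2,2.5,0],[0.3,0,0.2,5,0],[0.3,0,0.2,5,0],[0.8,0,0.2,5,0],[0.8,0,0.2,5,0],[0.8,0,0.2,5,0],[0.8,0,0.2,5,0],[0.8,0,0.2,5,0]]}}

```text
clock: 30.1
eef_pos: [516.6, -237.3, 124.0]
tool_rot: [-3.14, -0.001, -0.174]
force: [0.1, 5.3, 7.2]
width: 23.1
gripper_force: 58.6
```

>>> {"api": "play_rows", "payload": {"targets": [[0.8,0.6,0,-0.35,0],[0.8,1.15,0,-0.65,0],[0.8,1.75,0,-0.9,0],[0.8,2.4,0,-1.1,0],[0.8,3,0,-1.25,0],[0.8,3.7,0,-1.35,0],[0.8,4.3,0,-1.4,0],[0.8,4.7,0,-1.4,0],[0.8,4.8,0,-1.4,0],[0.8,4.8,0,-1.4,0]]}}

```text
clock: 31.1
eef_pos: [563.4, -247.5, 137.1]
tool_rot: [3.141, -0.001, -0.175]
force: [0.8, -0.3, -0.3]
width: 17.0
gripper_force: 0.0
```

>>> {"api": "play_rows", "payload": {"targets": [[0.3,0,0,0,0],[0.3,0,0,0,0],[0.3,0,0,-3,0],[0.3,0,0,-6,0],[0.3,0,0,-10,0],[0.3,0,0,-10,0],[0.3,0,0,-10,0]]}}

```text
clock: 31.8
eef_pos: [563.5, -247.1, 237.9]
tool_rot: [3.141, -0.002, -0.175]
force: [-0.2, 0.2, -0.9]
width: 59.9
gripper_force: 0.0
```

```bash
python3 - <<'E'
from h import *
im,d=ctrl.get_image("side");P=pts("side",d);save(im,"pics/side9.png",(270,110,410,230),4)
n=(abs(P[...,0]-560)<110)&(abs(P[...,1]+245)<35)&(P[...,2]>98)&(P[...,2]<140);q=P[n];print(len(q), q.mean(0) if len(q) else "")
E
python3 look.py | grep -v "sat 1[0-9][0-9]"; python3 plan.py -10 565,-245,139
```

```text
58 [ 531.91963019 -234.07148032  125.64449552]
top tab [624.2 316.8  54.8] plate c [655.3 315.8] [161. 186.] ang 86.4 dir(c-tab) -1.8 31.0 sat 8.0
top tab [615.8 -28.3  70.2] plate c [657.9 -38.8] [107. 158.] ang 69.6 dir(c-tab) -14.0 43.0 sat 10.0
top tab [ 595.1 -155.2   69.5] plate c [ 633.3 -145.3] [108. 162.] ang 79.8 dir(c-tab) 14.6 39.0 sat 10.0
side tab [ 593.1 -151.4   63.7] plate c [ 637.7 -117.2] [163. 165.] ang 80.4 dir(c-tab) 37.4 56.0 sat 10.0
side tab [613.9 -24.5  63.6] plate c [650. -40.] [102. 164.] ang 77.3 dir(c-tab) -23.1 39.0 sat 10.0
side tab [623.1 319.3  52. ] plate c [663.9 318.1] [143. 161.] ang 88.7 dir(c-tab) -1.7 41.0 sat 9.0
now [ 562.4 -246.5  235.5] rot [-1.7997e+02  1.5000e-01 -1.0010e+01] w 59.8 F [-0.3  0.6 -0.6] t 31.95 spin -0.0
[565.0, -245.0, 139.0] [ 0.26 -0.18  9.65] n 2
```

View pics/side9.png

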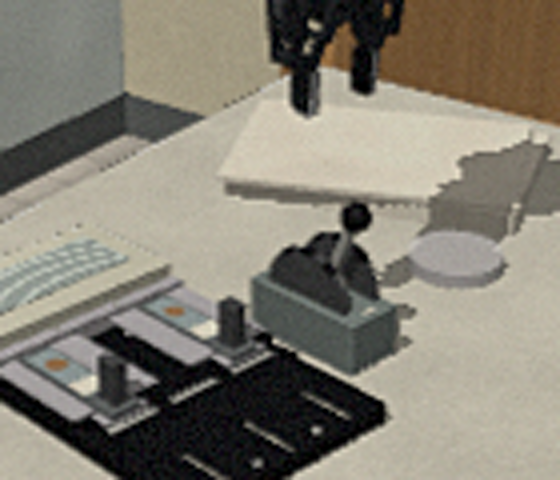

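The knob slipped out at mid-travel and the lever rests between LOAD and RUN at (355,215). I'll push it upright with the closed fingers from the robot side instead.

>>> {"api": "play_rows", "payload": {"targets": [[1,-4,0,0,0],[1,-7.7,0,0,0],[1,-7.7,0,3,0],[1,-7.7,0,7,0],[1,-7.7,0,9.2,0],[1,-7.7,0,9.2,0],[1,-7.7,0,9.2,0]]}}

```text
clock: 32.65
eef_pos: [487.1, -233.4, 144.3]
tool_rot: [-3.141, 0.002, -0.175]
force: [0.1, -0.2, -0.2]
width: 0.3
gripper_force: 0.0
```

```bash
python3 - <<'E'
from h import *
im,d=ctrl.get_image("side");P=pts("side",d)
n=(abs(P[...,0]-560)<110)&(abs(P[...,1]+245)<35)&(P[...,2]>98)&(P[...,2]<140);q=P[n];print(len(q), q.mean(0) if len(q) else "")
save(im,"pics/side10.png",(270,110,410,230),4)
E
python3 plan.py -10 486,-231,145 520,-237,145 529.5,-238.7,145
```

```text
100 [ 511.16215898 -230.45089885  127.77604982]
now [ 487.8 -233.7  145.2] rot [ 1.7999e+02 -3.0000e-02 -1.0020e+01] w -0.1 F [ 1.2 -0.7  0.4] t 32.7 spin -0.0
[486.0, -231.0, 145.0] [-0.23 -0.24  0.02] n 1
[520.0, -237.0, 145.0] [ 3.22 -0.24  0.02] n 1
[529.5, -238.7, 145.0] [ 4.19 -0.24  0.02] n 1
```

View pics/side10.png

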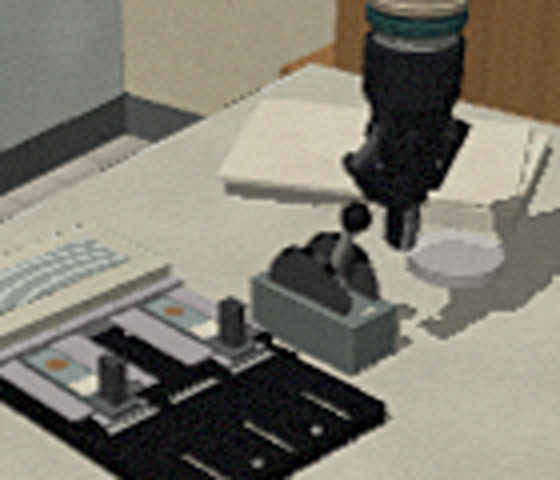

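Closed fingers are behind the knob (355,215). Pushing slowly.

>>> {"api": "play_rows", "payload": {"targets": [[1,0.7,-0.2,0,0],[1,1.4,-0.2,0,0],[1,2,-0.2,0,0],[1,2.5,-0.2,0,0],[1,2.8,-0.2,0,0],[1,2.8,-0.2,0,0]]}}

```text
clock: 33.3
eef_pos: [512.6, -236.0, 144.6]
tool_rot: [-3.141, 0.007, -0.175]
force: [-7.1, 1.6, 5.4]
width: -0.0
gripper_force: 3.3
```

```bash
python3 - <<'E'
from h import *
im,d=ctrl.get_image("side");P=pts("side",d)
n=(abs(P[...,0]-560)<110)&(abs(P[...,1]+245)<35)&(P[...,2]>98)&(P[...,2]<140)
hsv=cv2.cvtColor(im,cv2.COLOR_RGB2HSV)
dk=n&(im.max(-1)<60);k,lab,st,ce=cv2.connectedComponentsWithStats(dk.astype(np.uint8))
for i in range(1,k):
    if st[i,4]>8: print(st[i],P[lab==i].mean(0).round(1))
E
```

```text
[355 162   9   7  34] [ 522.7 -226.5  132.8]
```

>>> {"api": "play_rows", "payload": {"targets": [[1,0.3,0,0,0],[1,0.6,0,0,0],[1,0.9,0,0,0],[1,1,0,0,0]]}}

```text
clock: 33.75
eef_pos: [526.0, -238.3, 145.0]
tool_rot: [3.141, -0.001, -0.175]
force: [0.7, 0.8, 0.5]
width: -0.0
gripper_force: 0.0
```

The force vanished, so the lever snapped over the crest. Back off and look.

>>> {"api": "play_rows", "payload": {"targets": [[1,-2,0,-1,0],[1,-4,0,-4,0],[1,-6,2,-8,0],[1,-8,5,-11,0],[1,-9,8,-11,0],[1,-9,8,-11,0],[1,-9,8,-11,0]]}}

```text
clock: 34.45
eef_pos: [423.0, -301.8, 255.1]
tool_rot: [3.141, -0.002, -0.176]
force: [0.7, 0.3, 0.4]
width: 0.0
gripper_force: 0.0
```

```bash
python3 look.py | grep -v "sat 1[0-9][0-9]"; python3 - <<'E'
from h import *
L=np.load("sideL.npz");im=L["im"];P=pts("side",L["d"]);save(im,"pics/side11.png",(250,110,410,230),5)
n=(abs(P[...,0]-560)<110)&(abs(P[...,1]+245)<35)&(P[...,2]>98)&(P[...,2]<142);q=P[n];print(len(q), q.mean(0) if len(q) else "")
E
```

```text
top tab [625.4 317.7  54.4] plate c [659.8 316.4] [156. 177.] ang 85.6 dir(c-tab) -2.2 34.0 sat 8.0
top tab [616.9 -29.5  69.7] plate c [641.3 -76.3] [164. 168.] ang 80.1 dir(c-tab) -62.5 53.0 sat 10.0
top tab [ 595.1 -155.5   69.5] plate c [ 633.9 -117.4] [163. 167.] ang 80.6 dir(c-tab) 44.5 54.0 sat 10.0
side tab [ 593.4 -151.9   62.8] plate c [ 636.9 -119.2] [166. 167.] ang 75.9 dir(c-tab) 36.9 54.0 sat 11.0
side tab [614.1 -24.6  63.5] plate c [644.2 -73.2] [163. 165.] ang 79.5 dir(c-tab) -58.2 57.0 sat 10.0
side tab [622.2 319.1  52.4] plate c [664.2 319.6] [145. 161.] ang 89.3 dir(c-tab) 0.7 42.0 sat 9.0
49 [ 560.62596531 -238.91846234  125.08868157]
```

View pics/side11.png

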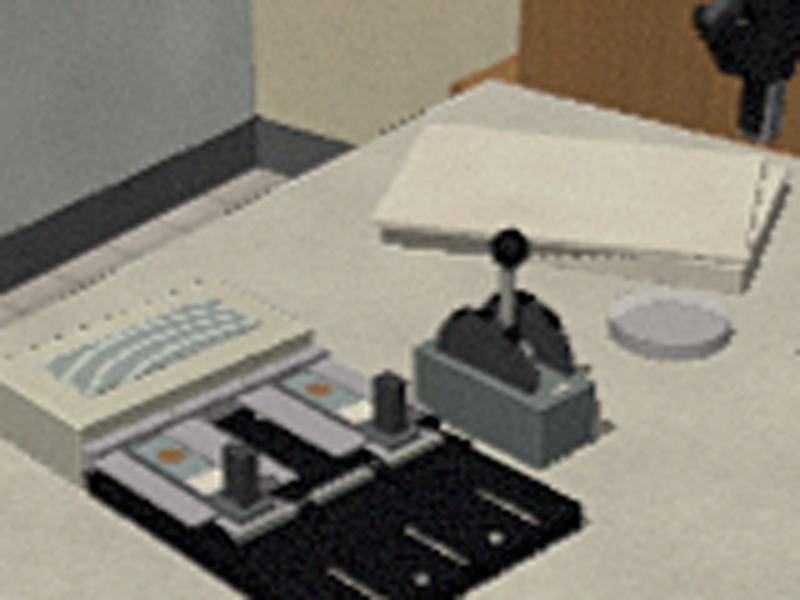

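The lever is upright at (510,245), and the gate stands raised behind both home carriers. Handing in.

```bash
python3 -c "
from cell import ctrl
print(ctrl.finish_job())"
```

```text
the job is handed in; nothing more can be done
None
```

Changeover finished and handed in at about 35 s; no verdict was returned. By the last camera check, the scanned carrier lies flat in the out-tray, both bench carriers are home in the left and right lanes, and the lever is in RUN with the gate closed.

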